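Roll the order carton into the turntable bay and hold its index plunger out

TASK

Push the small cardboard carton along the roller track into the bay on the turntable until it is fully home against the tall end stop; leave the sprung index plunger alone meanwhile, so that it keeps the turntable locked. Then take the black pull knob of the plunger, pull it straight back as far as it goes, and finish while holding it there, so that the pin stays clear of its hole in the turntable and I can turn the carton round from the other side. Leave the turntable square with the track, and leave the other things on the desk where they are.

Things in the scene. Friction and masses are not known exactly. Their poses are not given: they have to be found in the camera images.
- station: Fixed carton station: a roller track (infeed) leading onto a turntable 184 mm across. Origin on the desk under the turntable's pivot; z up, +y is the way the carton travels, -x the side of the index plunger (robot side). Its tallest part is the end stop, 154 mm. All its parts below are given in this frame, in mm
- infeed (a point): Middle of the infeed's open end, at roller-top height (y -348, z 74). The infeed runs from here to y -92: free-running steel rollers of 20 mm diameter, 26 mm apart, tops at z 74; side rails up to z 84 with 119 mm between them, 161 mm wide over the legs
- bay (a point): Middle of the bay on the turntable: on the pivot axis, at roller-top height (z 74); here the middle of the carton's underside comes to lie when home. Five more rollers (y -58 to 46), side guides up to z 98 with 122 mm between them
- stop (a point): Middle of the face of the upright end stop plate across the bay's far end: y 56, z 115. The plate is 106 mm wide and reaches up to z 154; the carton is home when its front face touches it
- carton: Closed brown cardboard carton, 111 x 111 mm, 133 high, 0.4 to 0.8 kg, on the infeed rollers, its sides square with the track (4 mm of play each side; its own axes turned 0.213 rad clockwise from them), at first 145 to 240 mm before the bay's middle. Origin in the middle of its underside. Its top is at 207 mm. It rolls with less than 1 N of drag and soon stops when the push stops
- knob (a point): Middle of the plunger's black pull knob: round, 30 mm diameter, 20 mm long, axis level along the station's x, 42 mm above the desk, at x -160 when seated; moves with the knob, axes as the station's. 100 mm clear of the carton's side in the bay, bare desk below; pinch it from above across y. Behind it a bracket, x -140 to -117, 36 wide in y, up to z 58
- plunger (a joint): How far the index plunger is pulled back, in m: 0 seated, its 8 mm pin 12 mm deep in a hole in the turntable's rim; 0.020 fully back against its end stop; clear of the hole beyond 0.012. Pulled along the station's -x. A spring draws it home: 7.5 N at 0, 13.5 N at 0.020; it has no catch and must be held
- turntable (a joint): Angle of the turntable in rad, 0 square with the track, positive counterclockwise from above. Locked by the seated plunger (0.01 rad of play); with the pin out it turns freely but for a little friction
- tape_roll: roll of brown packing tape lying flat, 94 mm across, 48 mm high; bystander. Origin under its centre
- cutter: orange box cutter lying flat, 139 x 99 mm over all, 19 mm high, in the corner between the plunger and the infeed; bystander. Origin under its centre
- marker: white marker pen with a black cap, 135 mm long, 17 mm thick, at the front left; bystander. Origin under its centre

How it is judged (in metres and radians):
On the way, in this order (a step that is already met when the one before it is completed fails the run):
1. the carton is fully home in the bay, at rest, with the plunger still seated (y of carton in the frame of station above -0.0075 m and x of carton in the frame of station between -0.012 and 0.012 m and z of carton in the frame of station below 0.08 m and angle between carton's own z axis and vertical below 0.06 rad and value of joint turntable between -0.06 and 0.06 rad and value of joint plunger below 0.005 m and linear speed of carton below 0.02 m/s), for 0.3 s.
2. the plunger is pulled fully back with the fingers while the carton is home (y of carton in the frame of station above -0.0075 m and x of carton in the frame of station between -0.012 and 0.012 m and z of carton in the frame of station below 0.08 m and angle between carton's own z axis and vertical below 0.06 rad and value of joint turntable between -0.06 and 0.06 rad and value of joint plunger above 0.0165 m and contact force between the fingers and station above 3 N), for 0.3 s.
At the end, for the whole second after the job is handed in: The carton stands on the bay rollers within 6 mm of the end stop, untouched by the arm; the turntable is square to 0.06 rad; the fingers hold the knob (TCP within 45 mm, 3 N or more) with the plunger more than 16.5 of its 20 mm back, through the last second (all of step 2 and distance between the grasp point and knob below 0.045 m and linear speed of carton below 0.02 m/s and contact force between the arm and carton below 0.5 N); the arm keeps its last pose, push and grip.
It fails at once if the plunger is pulled out before the carton is home (value of joint plunger above 0.008 m and not (y of carton in the frame of station above -0.0075 m)).
It fails at once if the turntable is turned (value of joint turntable above 0.15 rad or value of joint turntable below -0.15 rad).
It fails at once if the carton is tipped or lifted off the track (angle between carton's own z axis and vertical above 0.3 rad or z of carton in the frame of station above 0.11 m).
It fails at once if one of the other things on the desk is shifted by more than 30 mm (distance of any of tape_roll, cutter, marker from where it was at the start of the episode above 0.03 m).
It also fails if it takes over 48 s, if anything falls off the work surface, if the arm or the gripper's body presses on something with over 40 N, if the wrist force passes 120 N, or if a joint passes its speed limit or range.

ROBOT

A 6-joint arm with a two-finger parallel gripper is mounted at the origin on a cart in front of the work surface, level with it; the furniture and walls round the work are solid. World frame = base frame: x ahead of the robot, y to its left, z up, the work surface at z = 0. Lengths are in m, angles in degrees, forces in N, time in s.
With the tool pointing down it reaches from about 0.35 to 0.775 m from the base axis. Payload 7.3 kg.
Tool frame: the origin (TCP) lies between the finger pads, 19 mm behind the fingertips; this is the grasp point; z points along the fingers, y is the line along which they close (so a half turn about z gives the same grasp; the last joint's range is limited). The gripper opens to 92 mm and grips with 3 to 60 N. Pads are 19 mm wide; open, the fingers measure 130 mm over their backs; the gripper's body (75 mm by 190 mm) begins 47 mm behind the grasp point.
Start: joints at [64.4, 19.595, 87.324, -0, 73.075, -8.365], TCP at [0.156, 0.501, 0.246] pointing down, gripper open.
Joint ranges: [-145.02, 145.02], [-44.19, 115.74], [2.07, 154.8], [-57.11, 237.11], [16.16, 152.29], [-177.93, 177.93]. Speed limits (degrees/s): [147.25, 147.25, 180, 180, 180, 180].

INTERFACE

Orientations are given as [roll, pitch, yaw] about the fixed x, y, z axes, in that order (R = Rz(yaw) Ry(pitch) Rx(roll)).
In Python, from cell import bot gives the robot as it stands.
- The arm moves only by the tool move_arm, never from a script. Its argument "rows" is text: rows parted by semicolons, each of 5 numbers parted by spaces: the shift along the tool's x, y, z in m, then the turn about the tool's z in degrees, then the closure, from 0 (fully open) to 1 (shut). In form: tx ty tz yaw gripper; .... A call has 1 to 10 rows; each row is the pose to reach, as a shift and turn from the pose commanded when the call began, along the tool's axes at that moment; what a row does not reach only later rows make up. A row lasts 1/8 s, in which the tool goes at most 62.5 mm and 10.7 degrees, less where a joint would pass 70% of its speed; a pose out of reach is approached as far as the arm can. A call with a gripper value outside its range is refused whole. The fingers move at their own pace and stop on an object; "grip_force" is the grip in N (left out, the last holds). Time passes only in rows, so rows that repeat a pose let the fingers close. It gives the time, the measured TCP pose, the force, the opening and the grip force at its end, in the units of the state.
- bot.sense(): the state, without advancing time (a new reading comes with each control period).
- bot.snapshot(name): name is "side" or "top"; returns the picture (384x512x3 uint8, red, green, blue); there is no depth.
- bot.camera_info(name): a dict with "mtx" (3x3 intrinsics, pixels), "R" (3x3) and "t" (3): a world point X has camera coordinates R X + t. Camera axes: x right, y down, z forward; pixel columns grow to the right and rows downward; lengths in m; the calibration is good to about 2 mm. A picture is of the moment at which its call begins. camera_info takes no time and is no camera call.
- bot.hand_in(): hands the job in; it is judged then, once.
The state is a dict: "time_s": time; "joints": joint angles; "dq": joint speeds; "tau": joint torques, N m; "position": TCP position; "eef_rot": TCP orientation; "wrist_force": force on the tool from outside, world axes, zero at the start; "moment": the same for the moment, N m; "finger_gap": opening from 0.0 (shut) to 1.0 (fully open); "gripper_force": force on a finger pad.
Only numpy, scipy, OpenCV 4.12 (cv2) and the standard library are available. Lean on these libraries where they do the work, as an engineer would, in place of code of your own. Each camera call takes 0.05 s, during which the arm holds its last target. There are 200 camera calls.

## Working session

There is one attempt and no reset: what is moved stays moved. The work goes in short steps, Python scripts to look and compute and a tool call to move; the robot and the scene stay as the last step left them, time stands still between calls to the robot, and variables do not carry over. Pictures are saved under pics/ and viewed, at most 10 in all, crops included, and the job is handed in when it is done.

Besides the shell and the picture viewer there is one more tool, called after ">>>" in YAML: its name, and indented under it one key for each argument. move_arm: Moves the arm, as the interface text tells. Its arguments: {"type":"object","properties":{"rows":{"type":"string"},"grip_force":{"type":"number"}},"required":["rows"]}

```bash
mkdir -p pics
python3 - <<'E'
from cell import bot
import cv2
for n in("top","side"):
    im=bot.snapshot(n); cv2.imwrite(f"pics/{n}0.png",cv2.cvtColor(im,cv2.COLOR_RGB2BGR))
    c=bot.camera_info(n); print(n,c["mtx"].round(1).tolist(),(-c["R"].T@c["t"]).round(3),c["R"].round(3).tolist())
print(bot.sense())
E
```

```text
top [[448.4, 0.0, 255.9], [0.0, 448.4, 196.2], [0.0, 0.0, 1.0]] [ 0.298 -0.116  1.328] [[0.078, -0.997, -0.002], [-0.972, -0.076, -0.221], [0.22, 0.019, -0.975]]
side [[437.1, 0.0, 259.1], [0.0, 437.1, 197.2], [0.0, 0.0, 1.0]] [ 1.382 -0.267  1.315] [[0.167, 0.986, 0.016], [0.814, -0.129, -0.567], [-0.556, 0.108, -0.824]]
{'time_s': 0.1, 'joints': array([ 6.43990523e+01,  1.96308120e+01,  8.73721324e+01, -6.38878384e-04,
        7.30753910e+01, -8.36490549e+00]), 'dq': array([ 0.1015035 , -0.07123759, -0.07580898, -0.04143083,  0.03935496,
       -0.04396847]), 'tau': array([ 7.10300592e-04, -4.32012892e+01, -2.44696838e+01,  7.19089690e-02,
        5.26333472e-02, -3.37137294e-05]), 'position': array([0.15539082, 0.50111515, 0.24492695]), 'eef_rot': array([-1.79922409e+02, -1.07915377e-02,  1.62764137e+02]), 'wrist_force': array([ 0.08665505, -0.20057654,  0.14940482]), 'moment': array([-0.02119695, -0.02314459, -0.05388428]), 'gripper_force': 0.0, 'finger_gap': 1.0017016686745601}
```

View pics/top0.png

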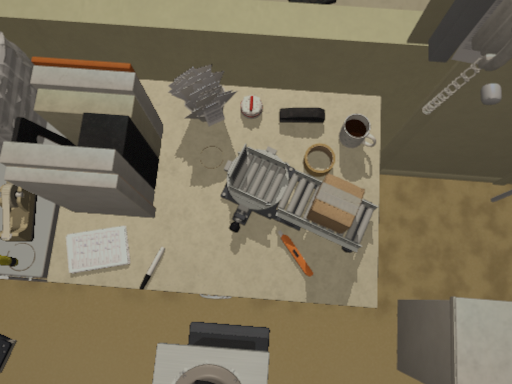

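View pics/side0.png

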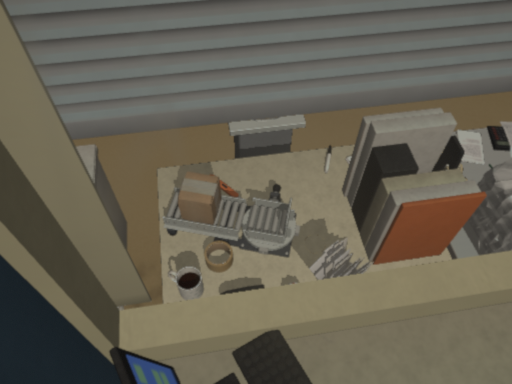

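```bash
cat > h.py <<'E'
from cell import bot
import cv2, numpy as np
C={n:bot.camera_info(n) for n in("top","side")}
def proj(n,X):
    c=C[n]; p=c["mtx"]@(c["R"]@np.asarray(X,float)+c["t"]); return p[:2]/p[2]
def ray(n,uv):
    c=C[n]; o=-c["R"].T@c["t"]; return o,c["R"].T@np.linalg.solve(c["mtx"],[*uv,1.])
def plane(n,uv,z):
    o,d=ray(n,uv); return o+d*(z-o[2])/d[2]
def crop(src,dst,x0,y0,w,h,k):
    cv2.imwrite(dst,cv2.resize(cv2.imread(src)[y0:y0+h,x0:x0+w],None,fx=k,fy=k,interpolation=cv2.INTER_CUBIC))
E
python3 - <<'E'
from h import *
crop("pics/top0.png","pics/top0c.png",215,135,170,120,4.7)
crop("pics/side0.png","pics/side0c.png",155,165,150,110,5)
for X in([.155,.501,.245],[.155,.501,.5],[0,0,0],[0,0,.4]): print(X,proj("top",X),proj("side",X))
E
```

```text
[0.155, 0.501, 0.245] [-13.83524955 339.41159848] [400.88528962  66.77816093]
[0.155, 0.501, 0.5] [-99.24451421 352.55208226] [422.89289817   3.75726022]
[0, 0, 0] [206.43366636 405.10421982] [261.49919545 100.92515524]
[0, 0, 0.4] [183.05435788 454.83733461] [263.86062957  16.61475326]
```

View pics/top0c.png

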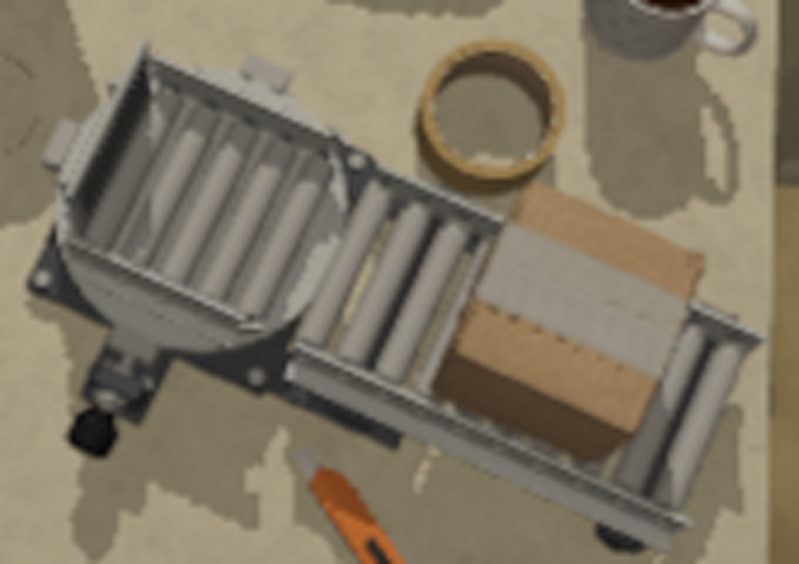

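View pics/side0c.png

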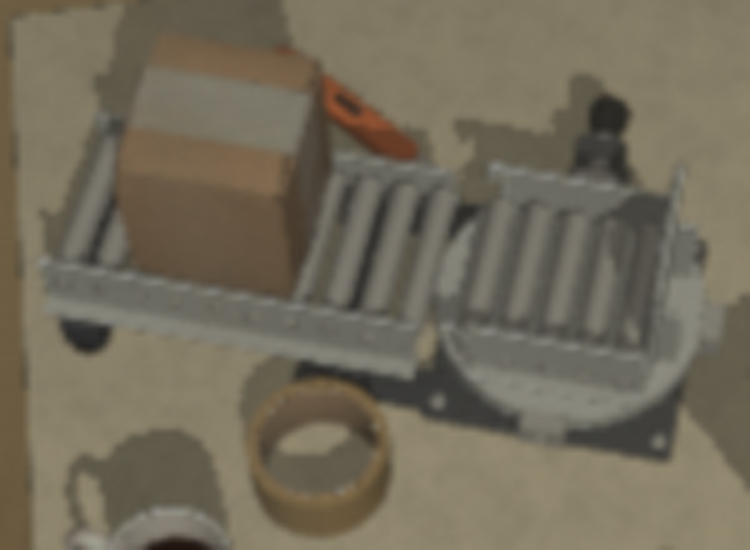

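Run:
```python
from h import *
t=lambda u,v:(215+(u+.5)/4.7-.5,135+(v+.5)/4.7-.5)
s=lambda u,v:(155+(u+.5)/5-.5,165+(v+.5)/5-.5)
im={n:cv2.imread(f"pics/{n}0.png") for n in("top","side")}
# knob centroid
def blob(n,x,y,r=8):
    g=im[n][y-r:y+r,x-r:x+r].max(2); k,l,st,c=cv2.connectedComponentsWithStats((g<35).astype(np.uint8)); i=1+st[1:,4].argmax(); return c[i]+[x-r,y-r],st[i]
kt,a=blob("top",235,226); ks,b=blob("side",277,188); print("knob px",kt,a,ks,b)
print("knob",plane("top",kt,.042),plane("side",ks,.042))
def tri(a,b):
    (o,d),(p,e)=ray("top",a),ray("side",b); A=np.c_[d,-e]; k=np.linalg.lstsq(A,p-o,rcond=None)[0]; P,Q=o+d*k[0],p+e*k[1]; return (P+Q)/2,np.linalg.norm(P-Q)
print("tri",tri(kt,ks))
for nm,uv,z in[("far rail end",(765,338),.084),("near rail end",(690,520),.084),("c1",(530,185),.207),("c2",(703,258),.207),("c3",(632,433),.207),("c4",(463,330),.207),("stop far",(147,47),.154),("stop near",(68,200),.154),("guide near end",(262,325),.098),("tape",(492,110),.048)]: print(nm,plane("top",t(*uv),z).round(4))
for nm,uv,z in[("far rail end",(44,262),.084),("near rail end",(105,118),.084),("near rail in end",(458,172),.084),("c1 far right",(290,158),.207),("c2 far left",(118,135),.207),("c3 near left",(160,38),.207),("c4 near right",(320,65),.207),("stop near",(682,168),.154),("tape",(318,430),.048)]: print("S",nm,plane("side",s(*uv),z).round(4))
```

```text
Traceback (most recent call last):
ValueError: attempt to get argmax of an empty sequence
```

Run:
```python
from h import *
t=lambda u,v:(215+(u+.5)/4.7-.5,135+(v+.5)/4.7-.5)
s=lambda u,v:(155+(u+.5)/5-.5,165+(v+.5)/5-.5)
im={n:cv2.imread(f"pics/{n}0.png") for n in("top","side")}
def blob(n,x,y,r=6):
    g=im[n][y-r:y+r,x-r:x+r].max(2); k,l,st,c=cv2.connectedComponentsWithStats((g<50).astype(np.uint8)); print(g.min())
    i=1+st[1:,4].argmax(); return c[i]+[x-r,y-r],st[i]
kt,a=blob("top",235,226); ks,b=blob("side",276,187); print("knob px",kt,a,ks,b)
print("knob",plane("top",kt,.042),plane("side",ks,.042))
def tri(a,b):
    (o,d),(p,e)=ray("top",a),ray("side",b); A=np.c_[d,-e]; k=np.linalg.lstsq(A,p-o,rcond=None)[0]; P,Q=o+d*k[0],p+e*k[1]; return (P+Q)/2,np.linalg.norm(P-Q)
print("tri",tri(kt,ks))
for nm,uv,z in[("far rail end",(765,338),.084),("near rail end",(690,520),.084),("c1",(530,185),.207),("c2",(703,258),.207),("c3",(632,433),.207),("c4",(463,330),.207),("stop far",(147,47),.154),("stop near",(68,200),.154),("guide near end",(262,325),.098),("tape",(492,110),.048)]: print(nm,plane("top",t(*uv),z).round(4))
for nm,uv,z in[("far rail end",(44,262),.084),("near rail end",(105,118),.084),("near rail in end",(458,172),.084),("c1 far right",(290,158),.207),("c2 far left",(118,135),.207),("c3 near left",(160,38),.207),("c4 near right",(320,65),.207),("stop near",(682,168),.154),("tape",(318,430),.048)]: print("S",nm,plane("side",s(*uv),z).round(4))
```

```text
12
41
knob px [234.54666667 226.4       ] [ 1  1 10 11 75] [276.09090909 187.75757576] [ 3  4  7  6 33]
knob [ 0.49359419 -0.0356395   0.042     ] [ 0.4912898  -0.03271721  0.042     ]
tri (array([ 0.49332445, -0.03456187,  0.04506005]), np.float64(0.0025581839855565933))
far rail end [ 0.5752 -0.436   0.084 ]
near rail end [ 0.462  -0.3939  0.084 ]
c1 [ 0.6239 -0.2736  0.207 ]
c2 [ 0.5899 -0.3697  0.207 ]
c3 [ 0.4901 -0.3342  0.207 ]
c4 [ 0.5395 -0.2409  0.207 ]
stop far [ 0.7058 -0.0536  0.154 ]
stop near [ 0.6097 -0.0159  0.154 ]
guide near end [ 0.5567 -0.1335  0.098 ]
tape [ 0.7177 -0.2698  0.048 ]
S far rail end [ 0.5795 -0.4306  0.084 ]
S near rail end [ 0.4684 -0.3839  0.084 ]
S near rail in end [ 0.5511 -0.15    0.084 ]
S c1 far right [ 0.6077 -0.2621  0.207 ]
S c2 far left [ 0.5739 -0.3651  0.207 ]
S c3 near left [ 0.5021 -0.3338  0.207 ]
S c4 near right [ 0.5394 -0.2356  0.207 ]
S stop near [ 0.6179 -0.0137  0.154 ]
S tape [ 0.7126 -0.2667  0.048 ]
```

Run:
```python
from h import *
a=cv2.imread("pics/top0.png")[50:300,0:200]; b=cv2.imread("pics/side0.png")[90:290,310:510]
f=lambda i:cv2.resize(i,None,fx=2,fy=2,interpolation=cv2.INTER_CUBIC)
a,b=f(a),f(b); o=np.zeros((500,800,3),np.uint8); o[:500,:400]=a; o[:400,400:]=b; cv2.imwrite("pics/blk.png",o)
for z in(0,.2,.4): print(z,plane("top",(155,215),z),plane("side",(347,190),z))
```

```text
0 [0.51585723 0.20877844 0.        ] [0.51294979 0.23300201 0.        ]
0.2 [0.4829999  0.15989459 0.2       ] [0.64509424 0.15694237 0.2       ]
0.4 [0.45014256 0.11101073 0.4       ] [0.77723869 0.08088274 0.4       ]
```

View pics/blk.png

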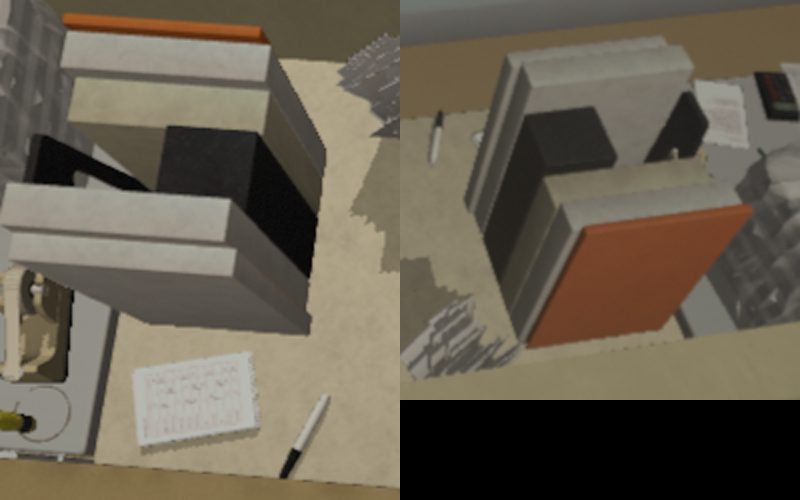

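>>> move_arm:
  rows: "-0.02 -0.02 0 0 0.4; -0.06 -0.06 0 0 0.4; -0.1 -0.1 0 0 0.4; -0.14 -0.14 0 0 0.4; -0.18 -0.18 0 0 0.4; -0.22 -0.22 0 5 0.4; -0.26 -0.26 0 14 0.4; -0.3 -0.3 0 23 0.4; -0.34 -0.34 0 32 0.4; -0.38 -0.38 0 40 0.4"

```text
time_s: 1.35
position: [0.4063, 0.0241, 0.2454]
eef_rot: [180.0, -0.0, 122.5]
wrist_force: [0.6, -0.4, -0.5]
finger_gap: 0.599
gripper_force: 0.0
```

>>> move_arm:
  rows: "-0.03 -0.01 0 4 0.4; -0.08 -0.025 0 10 0.4; -0.13 -0.04 0 17 0.4; -0.18 -0.055 0 24 0.4; -0.23 -0.07 0 31 0.4; -0.28 -0.085 0 38 0.4; -0.33 -0.1 0 45 0.4; -0.38 -0.115 0 50 0.4; -0.41 -0.125 0 53.3 0.4; -0.42 -0.128 0 53.3 0.4"

```text
time_s: 2.6
position: [0.5252, -0.398, 0.2441]
eef_rot: [-179.9, -0.0, 69.4]
wrist_force: [-0.2, 0.3, -0.8]
finger_gap: 0.599
gripper_force: 0.0
```

Run:
```python
from h import *
print(bot.sense()["position"],bot.sense()["eef_rot"])
for n in("top",'side'): cv2.imwrite(f"pics/{n}1.png",bot.snapshot(n)[:,:,::-1])
a=cv2.imread("pics/top1.png")[130:280,210:390]; b=cv2.imread("pics/side1.png")[140:280,140:320]
f=lambda i:cv2.resize(i,(400,int(400*i.shape[0]/i.shape[1])),interpolation=cv2.INTER_CUBIC)
a,b=f(a),f(b); o=np.zeros((340,800,3),np.uint8); o[:len(a),:400]=a; o[:len(b),400:]=b; cv2.imwrite("pics/p1.png",o)
```

```text
[ 0.52523086 -0.39798511  0.24413131] [-1.79906897e+02 -4.01602769e-02  6.93911004e+01]
```

View pics/p1.png

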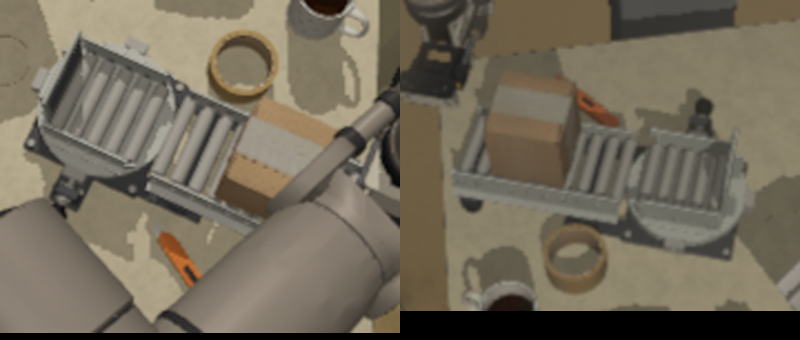

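>>> move_arm:
  rows: "0 0 0.03 0 0.4; 0 0 0.06 0 0.4; 0 0 0.076 0 0.4; 0 0 0.076 0 0.4; 0.01 0 0.076 0 0.4; 0.02 0 0.076 0 0.4; 0.03 0 0.076 0 0.4; 0.04 0 0.076 0 0.4; 0.05 0 0.076 0 0.4; 0.06 0 0.076 0 0.4"

```text
time_s: 3.95
position: [0.5469, -0.3398, 0.1696]
eef_rot: [180.0, 0.0, 69.5]
wrist_force: [-0.2, -1.2, 0.9]
finger_gap: 0.598
gripper_force: 0.8
```

>>> move_arm:
  rows: "0.01 0 0 0 0.4; 0.022 0 0 0 0.4; 0.034 0 0 0 0.4; 0.046 0 0 0 0.4; 0.058 0 0 0 0.4; 0.07 0 0 0 0.4; 0.082 0 0 0 0.4; 0.094 0 0 0 0.4; 0.104 0 0 0 0.4; 0.11 0 0 0 0.4"

```text
time_s: 5.2
position: [0.5854, -0.2365, 0.1694]
eef_rot: [-180.0, -0.0, 69.5]
wrist_force: [-1.8, -0.7, 0.3]
finger_gap: 0.598
gripper_force: 0.5
```

Run:
```python
from h import *
for n in("top",'side'): cv2.imwrite(f"pics/{n}2.png",bot.snapshot(n)[:,:,::-1])
a=cv2.imread("pics/top2.png")[130:280,210:390]; b=cv2.imread("pics/side2.png")[140:280,140:320]
f=lambda i:cv2.resize(i,(400,int(400*i.shape[0]/i.shape[1])),interpolation=cv2.INTER_CUBIC)
a,b=f(a),f(b); o=np.zeros((340,800,3),np.uint8); o[:len(a),:400]=a; o[:len(b),400:]=b; cv2.imwrite("pics/p2.png",o)
```

```text
(no output)
```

View pics/p2.png

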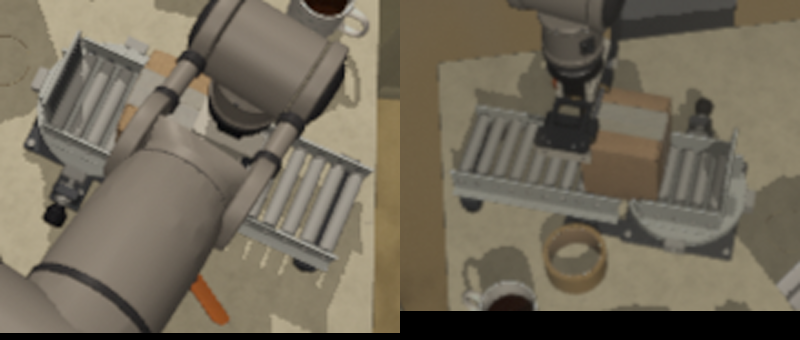

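>>> move_arm:
  rows: "0.01 0 0 0 0.4; 0.02 0 0 0 0.4; 0.031 0 0 0 0.4; 0.042 0 0 0 0.4; 0.053 0 0 0 0.4; 0.062 0 0 0 0.4; 0.069 0 0 0 0.4; 0.074 0 0 0 0.4; 0.078 0 0 0 0.4; 0.082 0 0 0 0.4"

```text
time_s: 6.55
position: [0.614, -0.1604, 0.1695]
eef_rot: [-180.0, -0.0, 69.5]
wrist_force: [-0.7, -0.3, -0.1]
finger_gap: 0.599
gripper_force: 0.4
```

>>> move_arm:
  rows: "0.002 0 0 0 0.4; 0.004 0 0 0 0.4; 0.006 0 0 0 0.4; 0.007 0 0 0 0.4; 0.008 0 0 0 0.4; 0.009 0 0 0 0.4"

```text
time_s: 7.3
position: [0.617, -0.1523, 0.1695]
eef_rot: [-180.0, 0.0, 69.5]
wrist_force: [-2.6, -2.6, 0.5]
finger_gap: 0.603
gripper_force: 2.0
```

>>> move_arm:
  rows: "0.001 0 0 0 0.4; 0.002 0 0 0 0.4; 0.002 0 0 0 0.4"

```text
time_s: 7.68
position: [0.617, -0.1522, 0.1696]
eef_rot: [-180.0, 0.2, 69.4]
wrist_force: [-4.5, -7.7, 2.2]
finger_gap: 0.597
gripper_force: 4.4
```

>>> move_arm:
  rows: "0 0 0 0 0.4; 0 0 0 0 0.4; 0 0 0 0 0.4; 0 0 0 0 0.4; -0.01 0 0 0 0.4; -0.03 0 0 0 0.4; -0.03 0 0 0 0.4"

```text
time_s: 8.55
position: [0.6068, -0.18, 0.1695]
eef_rot: [180.0, -0.0, 69.3]
wrist_force: [0.7, 0.3, -1.0]
finger_gap: 0.603
gripper_force: 0.0
```

Run:
```python
from h import *
for n in("top",'side'): cv2.imwrite(f"pics/{n}3.png",bot.snapshot(n)[:,:,::-1])
a=cv2.imread("pics/top3.png")[130:250,210:310]; b=cv2.imread("pics/side3.png")[155:260,225:325]
f=lambda i:cv2.resize(i,None,fx=4,fy=4,interpolation=cv2.INTER_CUBIC)
a,b=f(a),f(b); o=np.zeros((480,800,3),np.uint8); o[:len(a),:400]=a; o[:len(b),400:]=b; cv2.imwrite("pics/p3.png",o)
```

```text
(no output)
```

View pics/p3.png

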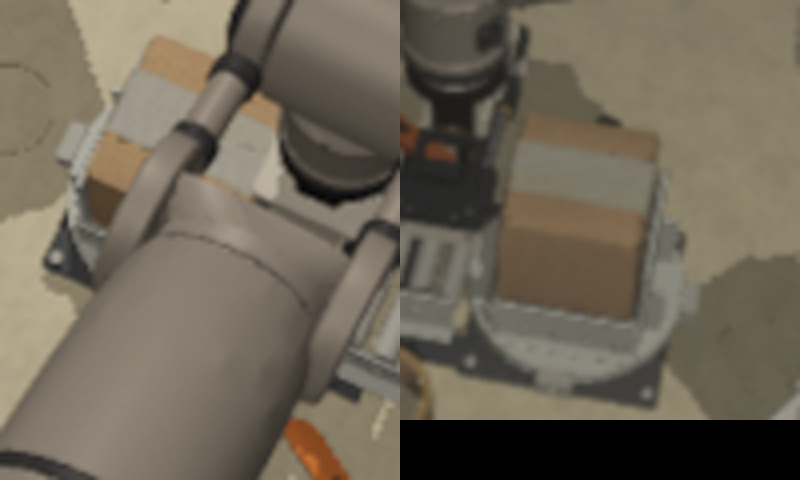

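>>> move_arm:
  rows: "0 0 -0.03 0 0.4; 0 0 -0.07 0 0.4; 0 0 -0.095 0 0.35; 0 -0.03 -0.1 -10 0.35; 0.01 -0.06 -0.1 -20 0.35; 0.03 -0.09 -0.1 -30 0.35; 0.05 -0.12 -0.1 -40 0.35; 0.07 -0.14 -0.1 -50 0.35; 0.09 -0.155 -0.1 -60 0.35; 0.096 -0.158 -0.1 -70 0.35"

```text
time_s: 9.9
position: [0.4925, -0.0312, 0.2699]
eef_rot: [180.0, 0.0, 139.9]
wrist_force: [0.7, -0.9, -0.3]
finger_gap: 0.65
gripper_force: 0.0
```

>>> move_arm:
  rows: "-0.003 -0.003 0.03 -10 0.35; -0.003 -0.003 0.08 -19.5 0.35; -0.003 -0.003 0.13 -19.5 0.35; -0.003 -0.003 0.16 -19.5 0.35; -0.003 -0.003 0.17 -19.5 0.35"

```text
time_s: 10.52
position: [0.4925, -0.0366, 0.0981]
eef_rot: [-180.0, -0.2, 159.0]
wrist_force: [0.4, 0.6, 0.6]
finger_gap: 0.648
gripper_force: 0.0
```

Run:
```python
from h import *
print(bot.sense()["position"])
for n in("top",'side'): cv2.imwrite(f"pics/{n}4.png",bot.snapshot(n)[:,:,::-1])
a=cv2.imread("pics/top4.png")[150:270,190:290]; b=cv2.imread("pics/side4.png")[140:245,225:325]
f=lambda i:cv2.resize(i,None,fx=4,fy=4,interpolation=cv2.INTER_CUBIC)
a,b=f(a),f(b); o=np.zeros((480,800,3),np.uint8); o[:len(a),:400]=a; o[:len(b),400:]=b; cv2.imwrite("pics/p4.png",o)
```

```text
[ 0.49253939 -0.03664667  0.09805483]
```

View pics/p4.png

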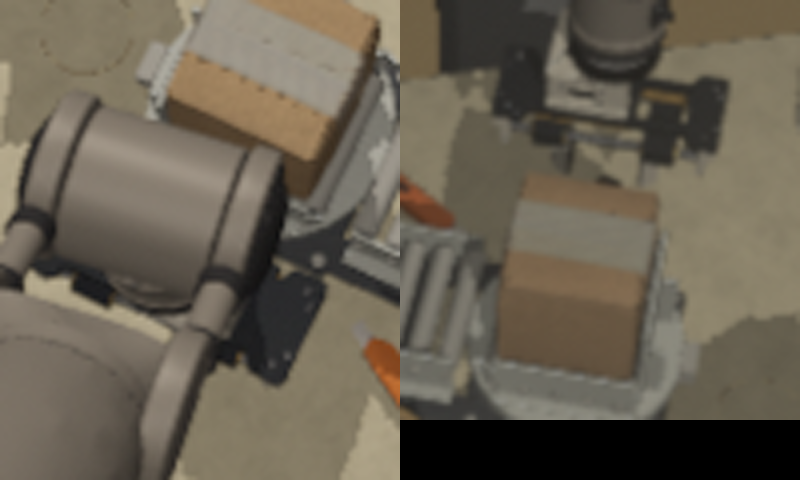

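>>> move_arm:
  rows: "0 0 0.03 0 0.35; 0 0 0.05 0 0.35; 0 0 0.056 0 0.35; 0 0 0.056 0 0.35; 0 0 0.056 0 0.5; 0 0 0.056 0 0.6; 0 0 0.056 0 0.7; 0 0 0.056 0 0.8; 0 0 0.056 0 0.8"
  grip_force: 6

```text
time_s: 11.75
position: [0.4943, -0.0355, 0.0439]
eef_rot: [179.8, 0.1, 158.9]
wrist_force: [3.6, 11.6, 0.7]
finger_gap: 0.348
gripper_force: 6.0
```

>>> move_arm:
  rows: "0 0.001 0 0 0.8; 0 0.002 0 0 0.8; 0 0.002 0 0 0.8; 0 0.002 0 0 0.8"
  grip_force: 40

```text
time_s: 12.25
position: [0.4947, -0.0344, 0.0439]
eef_rot: [179.9, 0.1, 158.9]
wrist_force: [2.8, 6.2, 2.4]
finger_gap: 0.317
gripper_force: 40.0
```

>>> move_arm:
  rows: "0 0.001 0 0 0.8; 0 0.002 0 0 0.8; 0.003 0.002 0 0 0.8; 0.006 0.002 0 0 0.8; 0.009 0.002 0 0 0.8; 0.012 0.002 0 0 0.8; 0.015 0.002 0 0 0.8; 0.018 0.002 0 0 0.8; 0.02 0.002 0 0 0.8; 0.02 0.002 0 0 0.8"

```text
time_s: 13.5
position: [0.4799, -0.0285, 0.0441]
eef_rot: [-180.0, 0.5, 159.0]
wrist_force: [9.9, -9.1, -6.5]
finger_gap: 0.315
gripper_force: 40.0
```

>>> move_arm:
  rows: "0.001 0 0 0 0.8; 0.003 -0.001 0 0 0.8; 0.005 -0.001 0 0 0.8; 0.006 -0.001 0 0 0.8; 0.006 -0.001 0 0 0.8"
  grip_force: 50

```text
time_s: 14.12
position: [0.4759, -0.0271, 0.0442]
eef_rot: [179.9, 0.7, 158.9]
wrist_force: [16.3, -7.0, -12.1]
finger_gap: 0.314
gripper_force: 50.0
```

>>> move_arm:
  rows: "0 0 0.001 0 0.8; 0 0 0.001 0 0.8; 0 0 0.001 0 0.8; 0 0 0.001 0 0.8; 0 0 0.001 0 0.8; 0 0 0.001 0 0.8"

```text
time_s: 14.88
position: [0.4759, -0.0271, 0.044]
eef_rot: [179.9, 0.8, 158.9]
wrist_force: [13.8, -5.7, -0.8]
finger_gap: 0.314
gripper_force: 50.0
```

Run:
```python
from h import *
print(bot.sense()["position"],bot.sense()["wrist_force"])
for n in("top",'side'): cv2.imwrite(f"pics/{n}5.png",bot.snapshot(n)[:,:,::-1])
a=cv2.imread("pics/top5.png")[150:270,190:290]; b=cv2.imread("pics/side5.png")[140:245,225:325]
f=lambda i:cv2.resize(i,None,fx=4,fy=4,interpolation=cv2.INTER_CUBIC)
a,b=f(a),f(b); o=np.zeros((480,800,3),np.uint8); o[:len(a),:400]=a; o[:len(b),400:]=b; cv2.imwrite("pics/p5.png",o)
```

```text
[ 0.47588235 -0.0270972   0.04397744] [13.76103785 -5.67129257 -0.82058668]
```

View pics/p5.png

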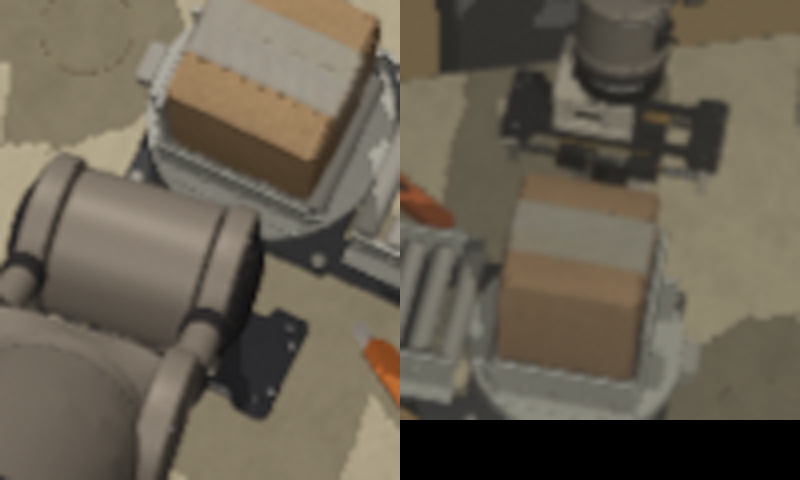

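The carton and turntable haven't moved since the last view. The pull reads about 15 N over 20 mm of travel, so the plunger is against its end stop.

```bash
python3 -c "
from cell import bot
print(bot.hand_in())"
```

```text
the job is handed in; nothing more can be done
None
```

The job is handed in: the carton is home against the end stop, the turntable looks square in both views, and the gripper is holding the knob about 20 mm back, against its end stop; hand-in returned no verdict.

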